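Index the specimen loader to its third stop and hold it

ROBOT

A 6-joint arm with a two-finger parallel gripper is mounted at the origin on the work surface. World frame = base frame: x ahead of the robot, y to its left, z up, the work surface at z = 0. Lengths are in m, angles in rad, forces in N, time in s.
With the tool pointing down it reaches from about 0.425 to 0.95 m from the base axis. Payload 3.5 kg.
Tool frame: the origin (TCP) lies between the finger pads, 19 mm behind the fingertips; this is the grasp point; z points along the fingers, y is the line along which they close (so a half turn about z gives the same grasp; the last joint's range is limited). The gripper opens to 85 mm and grips with 20 to 120 N. Pads are 22 mm wide; open, the fingers measure 114 mm over their backs; the gripper's body (76 mm by 85 mm) begins 54 mm behind the grasp point. The pads swing forward as they close: fully open they stand 13 mm farther back than shut.
Start: joints at [-1.35, 0.286, 1.577, -0, 1.279, -0.15], TCP at [0.245, -0.629, 0.25] pointing down, gripper open.
Joint ranges: [-2.77, 2.77], [-0.9, 2.22], [0.21, 2.48], [-1.53, 4.67], [0.24, 2.81], [-2.84, 2.84]. Speed limits (rad/s): [2.79, 2.79, 3.14, 3.14, 3.14, 3.14].

INTERFACE

Orientations are given as a unit quaternion [x, y, z, w].
In Python, from plant import ctrl, imaging, order gives the robot as it stands (ctrl), with the cameras (imaging) and the job (order).
- The arm moves only by the tool drive_effector, called after "Emit:" as name(argument=value, ...) on one line, values as JSON. Schema: {"type":"object","properties":{"motion":{"type":"array","items":{"type":"array","items":{"type":"number"},"minItems":7,"maxItems":7},"minItems":1,"maxItems":10},"force":{"type":"number"},"only":{"type":"string"},"quiet":{"type":"boolean"},"lines":{"type":"string"}},"required":["motion"],"additionalProperties":false}. motion is a list of rows, 1 to 10 of them, each of 7 numbers: dx, dy, dz in units of 20 mm, then a rotation vector rx, ry, rz in units of 0.1 rad, then the opening from 0.0 (shut) to 1.0 (fully open); each row is the pose to reach, as a shift and turn from the pose commanded when the call began, along the tool's axes at that moment; what a row does not reach only later rows make up. A row lasts 1/8 s, in which the tool goes at most 0.0625 m and 0.188 rad, less where a joint would pass 70% of its speed; a pose out of reach is approached as far as the arm can. The fingers move at their own pace and stop on an object; force is the grip in N (left out, the last holds). Time passes only in rows, so rows that do not move let the fingers close. The tool returns the time, the measured TCP pose, the force, the opening and the grip force at its end. only (a regular expression) keeps the lines of the reply that match it, lines (a string "A,B") keeps lines A to B, and quiet returns only ok. Input that does not fit is refused with a message, and nothing moves.
- ctrl.get_state(): the state, without advancing time (a new reading comes with each control period).
- imaging.read_camera(name): name is "scene" or "top"; returns a dict with "pixels" (420x560x3 uint8, red, green, blue), "camera_matrix" (3x3 intrinsics, pixels), "xyz" and "orientation" of the camera in the world. Camera axes: x right, y down, z forward; pixel columns grow to the right and rows downward; lengths in m; the calibration is good to about 2 mm. A picture is of the moment at which its call begins. There is no depth.
- order.sign_off(): hands the job in; it is judged then, once.
The state is a dict: "time": time; "qpos": joint angles; "dq": joint speeds; "joint_efforts": joint torques, N m; "eef_pos": TCP position; "tcp_rot": TCP orientation; "contact_force": force on the tool from outside, world axes, zero at the start; "wrist_torque": the same for the moment, N m; "opening": opening from 0.0 (shut) to 1.0 (fully open); "finger_force": force on a finger pad.
Only numpy, scipy, OpenCV 4.12 (cv2) and the standard library are available. Lean on these libraries where they do the work, as an engineer would, in place of code of your own. Each camera call takes 0.05 s, during which the arm holds its last target. There are 200 camera calls.

TASK

On the grey specimen loader, pull the tray out by its handle all the way to its stop. Then grip the black bar of the index dial on the tray and turn it clockwise (seen from above) from its home stop, counting the clicks, to the third click (the red dot), without running past it to the next one. Finish holding: keep the bar gripped between the fingers at that third stop with the tray still fully out, and leave the things standing around undisturbed.

Things in the scene. Friction and masses are not known exactly. Their poses are not given: they have to be found in the camera images.
- tray (a joint): How far the aluminium tray is out of the loader, m: 0 shut, 0.17 at its hard stop; starts up to 0.03 open. Slides with about 2.5 N friction and stays where left. White front panel 12 thick, 232 wide, top 96 mm above the table; side walls 16 mm high. The dial's axis is on the tray's middle line, 85 mm behind the panel: under the loader's roof when shut, 85 mm in front of the loader at the stop.
- tray_handle (a point): Middle of the horizontal steel bar handle (round, 11 mm thick, 110 long along this frame's y) on the tray of the loader, 80 mm above the table, 50 mm in front of the panel, 25 mm below the loader's top: pinch from above. The tray comes out along this frame's -x (turned up to 0.25 rad). Loader: fixed grey box, 260 deep (x) x 240 wide x 105 high mm, front 62 mm behind the handle when shut.
- dial (a joint): Turn of the index dial, rad, growing clockwise from above: 0 at home, where it starts; a click every 0.3927 (22.5 deg), the third at 1.178, end at 2.356. Passing between stops takes up to 0.15 N m; it snaps to the nearer stop. Steel disc, 96 mm diameter, top 45 mm above the table; dots on the dark 120 mm rim around it mark the seven stops: the third click's is red, the others white.
- dial_bar: Black bar grip on the dial, 54 long (its x) x 14 wide (its y) x 36 mm high, across the dial's axis; a white line on top marks its -x end, which points at the dots. Origin: centre of its underside, on the dial's axis, 45 mm above the table. Turns with the dial; at home its x axis is 0.589 rad counter-clockwise (from above) of the handle's x axis.
- dial_grip (a point): Point on the dial's axis in the middle of the bar, 27 mm above its underside (72 mm above the table, 9 mm below the bar's top): the height to grip at, fingers closing along the bar's y. Frame turned like the bar.
- plug_gauge: Bystander: steel plug gauge standing on end, 32 diameter x 100 high mm, origin at the centre of its underside.
- ring_gauge: Bystander: dark steel ring, 64 diameter x 22 high mm, lying flat; origin at the centre of its underside.
- v_block: Bystander: steel V-block 60 x 50 x 45 mm, origin at the centre of its underside.
- cleaner: Bystander: white bottle with blue cap, 56 diameter x 150 high mm, origin at the centre of its underside.
- gauge_case: Bystander: flat wooden case 90 x 160 x 30 mm lying on the table, origin at the centre of its underside.
- driver: Bystander: orange-handled screwdriver 200 mm long lying on the table, origin under its middle.

How it is judged:
By the outcome, as a careful person would: the job done as asked, in the order asked, and still so for the second after the job is handed in, while the arm keeps its last pose, push and grip.
It also fails if it takes over 48 s, if anything falls off the work surface, if the arm or the gripper's body presses on something with over 40 N, if the wrist force passes 120 N, or if a joint passes its speed limit or range.

## Working session

There is one attempt and no reset: what is moved stays moved. The work goes in short steps, Python scripts to look and compute and a tool call to move; the robot and the scene stay as the last step left them, time stands still between calls to the robot, and variables do not carry over. Pictures are saved under pics/ and viewed, at most 10 in all, crops included, and the job is handed in when it is done.

```bash
ls; mkdir -p pics; python3 - <<'E'
from plant import ctrl, imaging, order
import cv2
s=ctrl.get_state();print(s)
for n in("scene","top"):
    c=imaging.read_camera(n);cv2.imwrite(f"pics/{n}0.png",c["pixels"][:,:,::-1]);print(n,c["camera_matrix"],c["xyz"],c["orientation"])
E
```

```text
pics
plant.py
{'time': 0.0, 'qpos': array([-1.35001111e+00,  2.87189778e-01,  1.57819057e+00, -1.07354816e-05,
        1.27859221e+00, -1.50009416e-01]), 'dq': array([ 0.00064956,  0.00038832, -0.00116758,  0.00111369,  0.00094229,
        0.00013469]), 'joint_efforts': array([-4.47650143e-05, -4.05980873e+01, -2.92622817e+01, -1.48271392e-04,
        5.94226949e-03,  2.58665089e-06]), 'eef_pos': array([ 0.24447309, -0.62850995,  0.2486237 ]), 'tcp_rot': array([ 9.82862106e-01,  1.84338453e-01, -4.72362781e-05, -1.18902557e-03]), 'contact_force': array([-0.51608821,  0.30017936, -0.02508277]), 'wrist_torque': array([ 0.02684221, -0.04408617,  0.02606653]), 'finger_force': 0.0, 'opening': 0.9974212508861214}
scene [[452.4397809    0.         280.36369632]
 [  0.         452.4397809  215.60451128]
 [  0.           0.           1.        ]] [1.13113082 0.66184505 0.9906846 ] [ 0.27679392  0.88988795 -0.34474274 -0.11241442]
top [[542.21152507   0.         274.30589445]
 [  0.         542.21152507 211.92421211]
 [  0.           0.           1.        ]] [ 0.31712276 -0.03577555  1.69221405] [-0.69627156  0.71109809 -0.06477901  0.07313756]
```

View pics/top0.png

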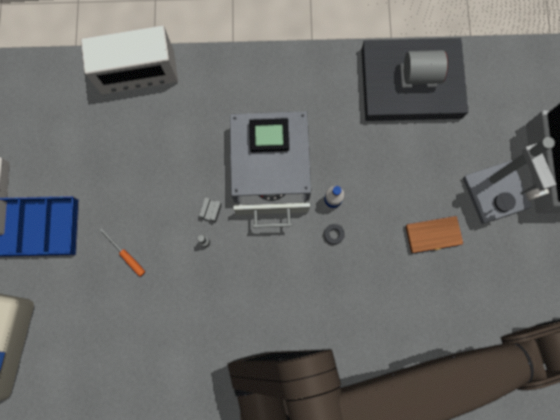

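View pics/scene0.png

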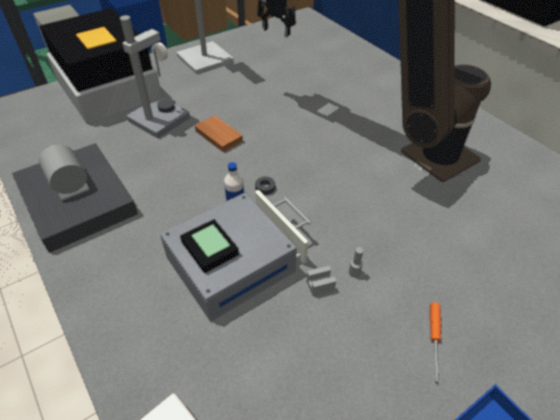

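The top view shows the loader's roof at about (232–310, 112–195), the white panel along row 207, and the handle bar around (271, 226). The ring is at (334, 234), the bottle at (335, 197), the plug at (203, 241) and the V-block at (209, 209). I'll enlarge the handle region and set up ray casting.

```bash
cat > h.py <<'E'
import numpy as np, cv2
from scipy.spatial.transform import Rotation as R
from plant import ctrl, imaging, order
def cast(c,px,z):
    px=np.atleast_2d(px).astype(float)
    d=np.c_[px,np.ones(len(px))]@np.linalg.inv(c["camera_matrix"]).T@R.from_quat(c["orientation"]).as_matrix().T
    o=np.array(c["xyz"]);return o+d*((z-o[2])/d[:,2])[:,None]
def proj(c,p):
    q=(np.atleast_2d(p)-c["xyz"])@R.from_quat(c["orientation"]).as_matrix()@c["camera_matrix"].T
    return q[:,:2]/q[:,2:]
def crop(c,name,x,y,w,h,k):
    cv2.imwrite(f"pics/{name}.png",cv2.resize(c["pixels"][y:y+h,x:x+w,::-1],None,fx=k,fy=k,interpolation=cv2.INTER_CUBIC))
E
python3 - <<'E'
from h import *
c=imaging.read_camera("top");crop(c,"hand",190,170,160,90,5)
p=c["pixels"].astype(int);m=((p.min(2)>165)&(p.max(2)-p.min(2)<40)).astype(np.uint8)
m[:195]=0;m[220:]=0;m[:,:225]=0;m[:,320:]=0
ys,xs=np.nonzero(m);r=cv2.minAreaRect(np.c_[xs,ys].astype(np.float32));print(r,cast(c,cv2.boxPoints(r),.096))
E
```

```text
((271.4854736328125, 205.5488739013672), (3.1274049282073975, 75.08997344970703), 88.15238952636719) [[ 0.65656048  0.10127689  0.096     ]
 [ 0.65889018 -0.12475683  0.096     ]
 [ 0.64928066 -0.12475111  0.096     ]
 [ 0.64694336  0.10102369  0.096     ]]
```

View pics/hand.png

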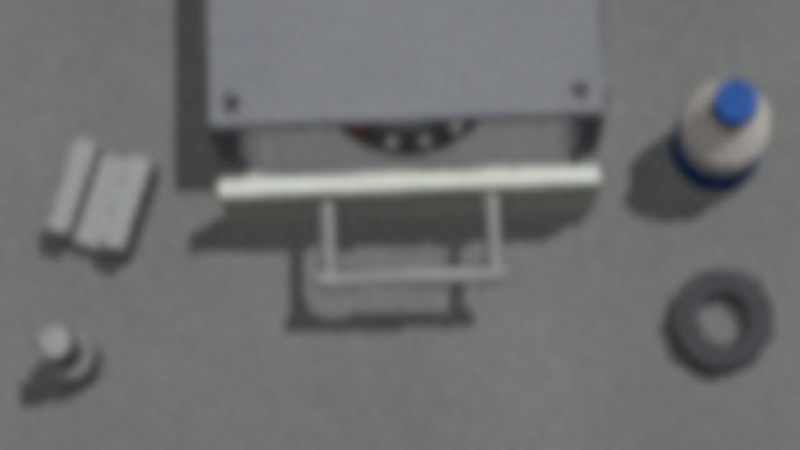

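The crop shows the handle bar from crop pixel (319, 279) to (507, 271), the panel from (217, 189) to (600, 175), and the tray slightly open with the red dot at (360, 130). Next I'll fit the lines to subpixel accuracy.

```bash
python3 - <<'E'
from h import *
c=imaging.read_camera("top");g=c["pixels"].astype(float).mean(2)
def fit(x0,x1,y0,y1,slope=0):
    P=[]
    for x in range(x0,x1):
        yy=np.arange(y0,y1)+round(slope*(x-x0));w=g[yy,x];w=np.clip(w-np.percentile(w,40)-8,0,None)
        if w.sum()>0:P.append((x,(w*yy).sum()/w.sum()))
    P=np.array(P);k=np.polyfit(P[:,0],P[:,1],1);r=P[:,1]-np.polyval(k,P[:,0]);P=P[abs(r)<.7];k=np.polyfit(P[:,0],P[:,1],1)
    return k,np.std(P[:,1]-np.polyval(k,P[:,0]))
def w(k,x,z):return cast(c,[[a,np.polyval(k,a)] for a in x],z)
k,s=fit(258,287,220,229);A=w(k,[253.8,291.4],.0835);print("handle",k,s,A,A.mean(0),np.arctan2(*( -(A[0]-A[1])[:1]),(A[0]-A[1])[1]))
k,s=fit(237,306,201,211);A=w(k,[233.3,310],.096);print("panel",k,s,A,A.mean(0),np.arctan2(-(A[0]-A[1])[0],(A[0]-A[1])[1]),np.linalg.norm(A[0]-A[1]))
print("ring etc",cast(c,[[334,234]],.02),cast(c,[[337,191]],.15),cast(c,[[201,238.5]],.1),cast(c,[[209,210]],.045))
E
```

```text
handle [-3.07339837e-02  2.32707036e+02] 0.14469638701022275 [[ 0.597187    0.04270433  0.0835    ]
 [ 0.59821284 -0.0705728   0.0835    ]] [ 0.59769992 -0.01393423  0.0835    ] 0.009055744821641185
panel [-3.68950131e-02  2.15534495e+02] 0.07466014957873703 [[ 0.65127906  0.10314127  0.096     ]
 [ 0.65475683 -0.12774878  0.096     ]] [ 0.65301794 -0.01230376  0.096     ] 0.015061296417343297 0.2309162427811496
ring etc [[ 0.57398832 -0.20369589  0.02      ]] [[ 0.68059072 -0.20458383  0.15      ]] [[0.55681765 0.19931069 0.1       ]] [[0.65391643 0.18313748 0.045     ]]
```

```bash
cat >> h.py <<'E'
def rel(p,yaw,pos=None):
    s=ctrl.get_state();T=R.from_quat(s["tcp_rot"]);pos=s["eef_pos"] if pos is None else pos
    G=R.from_euler("z",yaw)*R.from_euler("x",np.pi)
    print("d",T.inv().apply(np.array(p)-pos).round(4),"rv",(T.inv()*G).as_rotvec().round(4))
E
python3 - <<'E'
from h import *
rel([.5975,-.0135,.15],.014+np.pi/2,[.245,-.629,.25])
E
```

```text
d [ 0.5515 -0.4458  0.1008] rv [-1.200e-03 -1.100e-03 -1.214e+00]
```

The manual's scale: shifts go in units of 20 mm and turns go in units of 0.1 rad. Converting my numbers, 0.42 m is 21, 0.38 m is 19, -1 rad is -10.

Emit:
drive_effector(motion=[[1,-0.8,0,0,0,-1,1],[3.25,-2.65,0,0,0,-2.5,0.6],[5.5,-4.5,0,0,0,-4,0.4],[7.75,-6.3,0,0,0,-5.5,0.4],[10,-8.1,0,0,0,-7,0.4],[12.25,-9.9,0,0,0,-8.5,0.4],[14.5,-11.7,0,0,0,-10,0.4],[16.75,-13.5,0,0,0,-11,0.4],[19,-15.35,0,0,0,-12,0.4],[21,-17,0,0,0,-12.14,0.4]], force=30)

```text
time: 1.45
eef_pos: [0.5135, -0.158, 0.25]
tcp_rot: [0.702, 0.713, 0.0, 0.0]
contact_force: [0.7, 0.4, -1.0]
opening: 0.4
finger_force: 0.0
```

```bash
python3 - <<'E'
from h import *
rel([.5975,-.0135,.15],.014+np.pi/2)
E
```

```text
d [0.1432 0.0862 0.1001] rv [0.0003 0.0001 0.0015]
```

Emit:
drive_effector(motion=[[2,1.25,0,0,0,0,0.4],[4.5,2.75,0,0,0,0,0.4],[7.15,4.3,1,0,0,0,0.4],[7.15,4.3,3,0,0,0,0.4],[7.15,4.3,5,0,0,0,0.4],[7.15,4.3,5,0,0,0,0.4]])

```text
time: 2.2
eef_pos: [0.594, -0.015, 0.1457]
tcp_rot: [0.702, 0.712, -0.003, -0.004]
contact_force: [0.1, -0.1, 0.3]
opening: 0.402
finger_force: 0.0
```

```bash
python3 - <<'E'
from h import *
rel([.5975,-.0135,.08],.014+np.pi/2)
c=imaging.read_camera("scene");crop(c,"g1",220,160,130,100,6)
E
```

```text
d [0.0013 0.0041 0.0657] rv [-0.009  -0.0019  0.0004]
```

View pics/g1.png

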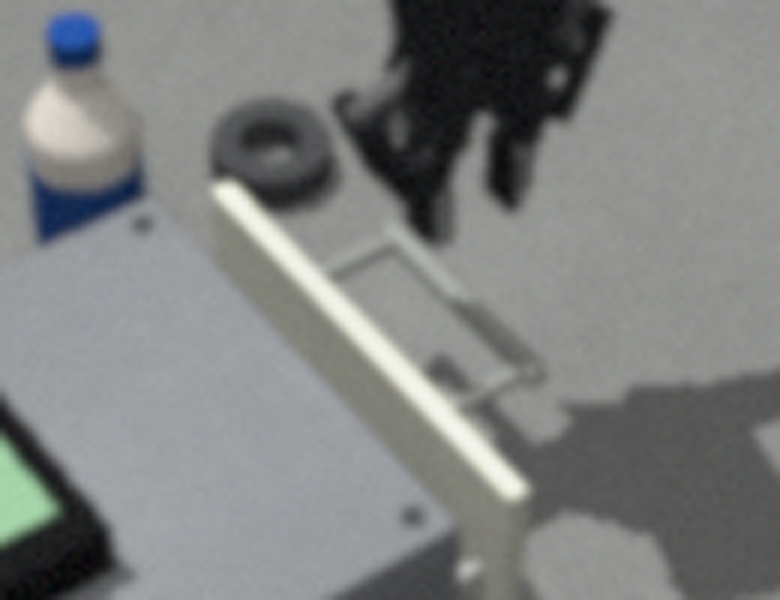

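The gripper is open over the handle bar, which runs from crop pixel (395, 232) to (530, 372), and the fingers straddle its line. I'll descend.

Emit:
drive_effector(motion=[[0,0,0,0,0,0,0.4],[0,0,1.75,0,0,0,0.4],[0,0,3.5,0,0,0,0.4],[0,0,3.5,0,0,0,0.4],[0,0,3.5,0,0,0,0.4]])

```text
time: 2.88
eef_pos: [0.5986, -0.0163, 0.0827]
tcp_rot: [0.702, 0.712, 0.001, 0.002]
contact_force: [0.3, -0.7, 0.1]
opening: 0.4
finger_force: 0.0
```

```bash
python3 - <<'E'
from h import *
rel([.5975,-.0135,.08],.014+np.pi/2)
c=imaging.read_camera("scene")
print(proj(c,[.5975,-.0135,.08]), cast(c,[[220+395/6,160+232/6],[220+530/6,160+372/6]],.083))
E
```

```text
d [ 0.0028 -0.001   0.0027] rv [ 0.0041  0.0009 -0.0003]
[[296.59901574 209.3096825 ]] [[ 0.60001752 -0.06168396  0.083     ]
 [ 0.60084506  0.04438933  0.083     ]]
```

Both views agree on the handle position, so I'll close on the bar.

Emit:
drive_effector(motion=[[0.15,0,0.15,0,0,0,0.2],[0.15,0,0.15,0,0,0,0],[0.15,0,0.15,0,0,0,0],[0.15,0,0.15,0,0,0,0],[0.15,0,0.15,0,0,0,0],[0.15,0,0.15,0,0,0,0]], force=40)

```text
time: 3.68
eef_pos: [0.5979, -0.0126, 0.0785]
tcp_rot: [0.702, 0.712, 0.001, 0.001]
contact_force: [-0.8, 2.5, 6.3]
opening: 0.113
finger_force: 39.3
```

Scaled: -0.113 m is -5.65, -0.13 m is -6.5.

Emit:
drive_effector(motion=[[0,-0.4,0,0,0,0,0],[0,-1.15,0,0,0,0,0],[0,-1.9,0,0,0,0,0],[0,-2.65,0,0,0,0,0],[0,-3.4,0,0,0,0,0],[0,-4.15,0,0,0,0,0],[0,-4.9,0,0,0,0,0],[0,-5.65,0,0,0,0,0],[0,-6.25,0,0,0,0,0],[0,-6.5,0,0,0,0,0]])

```text
time: 4.92
eef_pos: [0.4674, -0.0145, 0.0785]
tcp_rot: [0.702, 0.712, 0.001, 0.001]
contact_force: [2.6, 3.5, 6.3]
opening: 0.109
finger_force: 40.3
```

Scaled: -0.015 m is -0.75, -0.01 m is -0.5.

Emit:
drive_effector(motion=[[0,-0.25,0,0,0,0,0],[0,-0.5,0,0,0,0,0],[0,-0.75,0,0,0,0,0],[0,-0.75,0,0,0,0,0]])

```text
time: 5.42
eef_pos: [0.4569, -0.0147, 0.0786]
tcp_rot: [0.703, 0.711, 0.006, 0.006]
contact_force: [17.6, 6.0, -6.8]
opening: 0.115
finger_force: 39.5
```

Emit:
drive_effector(motion=[[0,-0.25,0,0,0,0,0],[0,-0.5,0,0,0,0,0],[0,-0.5,0,0,0,0,0]])

```text
time: 5.8
eef_pos: [0.4566, -0.0148, 0.079]
tcp_rot: [0.705, 0.709, 0.017, 0.018]
contact_force: [55.8, 12.1, -42.2]
opening: 0.117
finger_force: 38.6
```

The tray is at its stop: the force climbed to about 56 N with no further motion. I'll relieve the load and release.

Scaled: 0.012 m is 0.6, 0.006 m is 0.3.

Emit:
drive_effector(motion=[[0,0.3,0,0,0,0,0],[0,0.6,0,0,0,0,0],[0,0.6,0,0,0,0,0]])

```text
time: 6.18
eef_pos: [0.457, -0.0147, 0.0786]
tcp_rot: [0.702, 0.712, 0.003, 0.003]
contact_force: [8.6, 3.5, 1.5]
opening: 0.11
finger_force: 41.8
```

Emit:
drive_effector(motion=[[0,0,0,0,0,0,0.15],[0,0,0,0,0,0,0.3],[0,0,0,0,0,0,0.3],[0,0,0,0,0,0,0.3]])

```text
time: 6.68
eef_pos: [0.4528, -0.0148, 0.0763]
tcp_rot: [0.702, 0.712, -0.001, -0.001]
contact_force: [0.2, 0.2, -1.5]
opening: 0.3
finger_force: 0.0
```

Scaled: -0.12 m is -6, -0.1 m is -5, 0.1 rad is 1.

Emit:
drive_effector(motion=[[0,0,-2.5,0,0,0,0.5],[0,0,-5,0,0,1,0.5],[0,0,-6,0,0,2.5,0.5],[0,0,-6,0,0,4,0.5],[0,0,-6,0,0,5.5,0.5],[0,0,-6,0,0,7,0.5],[0,0,-6,0,0,8.5,0.5],[0,0,-6,0,0,9.8,0.5]])

```text
time: 7.68
eef_pos: [0.4532, -0.0148, 0.1965]
tcp_rot: [0.955, 0.296, -0.001, -0.0]
contact_force: [-0.4, -0.8, -0.0]
opening: 0.5
finger_force: 0.0
```

```bash
python3 - <<'E'
from h import *
c=imaging.read_camera("top");crop(c,"d1",220,170,110,82,7)
E
```

```text
(no output)
```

View pics/d1.png

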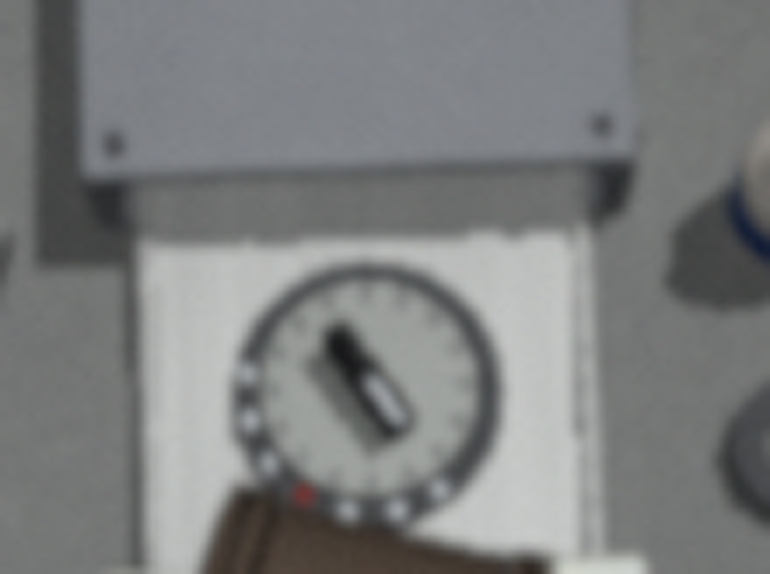

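The crop shows the whole dial, with the rim centred at about (368, 394) and 267 px across. The bar's top is centred at about (370, 379), its white line points to the lower right at the first dot, and the red dot is at (303, 493).

```bash
python3 - <<'E'
from h import *
c=imaging.read_camera("top")
f=lambda u,v:[220+(u+.5)/7-.5,170+(v+.5)/7-.5]
print(cast(c,[f(370,379)],.081),cast(c,[f(368,394)],.044),cast(c,[f(303,493)],.044))
h=np.array([.4568,-.0143]);y=.014
print(h+.147*np.array([np.cos(y),np.sin(y)]))
a=cast(c,[f(334,330),f(405,428)],.081);print(a,np.arctan2(*(a[0]-a[1])[[1,0]]))
rel([.604,-.0125,.12],.603)
E
```

```text
[[ 0.60002876 -0.01343483  0.081     ]] [[ 0.5998396  -0.01191317  0.044     ]] [[0.55646315 0.01741074 0.044     ]]
[ 0.60378559 -0.01224207]
[[ 0.6218595   0.00170979  0.081     ]
 [ 0.57832395 -0.02806894  0.081     ]] 0.5999130585793152
d [0.1253 0.0838 0.0764] rv [-0.0008  0.0009  0.0019]
```

Scaled: 0.124 m is 6.2, 0.083 m is 4.15.

Emit:
drive_effector(motion=[[1.5,1,0,0,0,0,0.5],[3.75,2.5,0,0,0,0,0.5],[6.2,4.15,0,0,0,0,0.5],[6.2,4.15,1.5,0,0,0,0.5],[6.2,4.15,3.75,0,0,0,0.5],[6.2,4.15,3.75,0,0,0,0.5],[6.2,4.15,3.75,0,0,0,0.5]])

```text
time: 8.65
eef_pos: [0.6036, -0.0127, 0.1233]
tcp_rot: [0.954, 0.298, 0.001, 0.0]
contact_force: [0.5, 0.4, 0.2]
opening: 0.499
finger_force: 0.0
```

```bash
python3 - <<'E'
from h import *
rel([.602,-.0127,.072],.603)
E
```

```text
d [-0.0013 -0.001   0.0513] rv [ 0.001  -0.0009  0.0028]
```

Emit:
drive_effector(motion=[[-0.05,-0.05,1.25,0,0,0,0.5],[-0.05,-0.05,2.5,0,0,0,0.5],[-0.05,-0.05,2.5,0,0,0,0.5]])

```text
time: 9.02
eef_pos: [0.6015, -0.0124, 0.0725]
tcp_rot: [0.955, 0.298, -0.0, -0.0]
contact_force: [-1.0, -0.1, -0.0]
opening: 0.5
finger_force: 0.0
```

```bash
python3 - <<'E'
from h import *
c=imaging.read_camera("scene");crop(c,"g2",220,150,130,100,6)
E
```

```text
(no output)
```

View pics/g2.png

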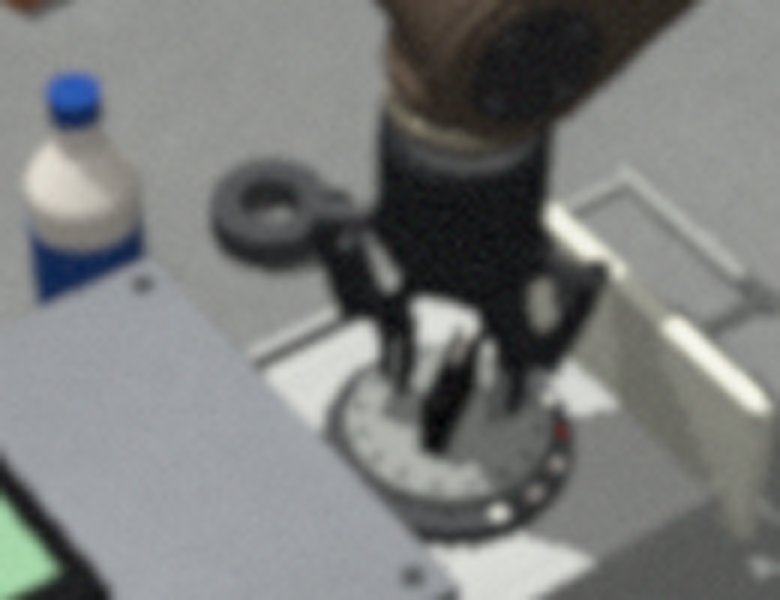

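The fingers straddle the black bar at about (445, 395), roughly centred and clear of the panel. I'll close on it.

Emit:
drive_effector(motion=[[0,0,0,0,0,0,0.25],[0,0,0,0,0,0,0.1],[0,0,0,0,0,0,0],[0,0,0,0,0,0,0],[0,0,0,0,0,0,0],[0,0,0,0,0,0,0]], force=40)

```text
time: 9.82
eef_pos: [0.6029, -0.0119, 0.0744]
tcp_rot: [0.955, 0.298, 0.001, 0.0]
contact_force: [-1.5, 2.3, 6.2]
opening: 0.157
finger_force: 42.0
```

```bash
python3 - <<'E'
from h import *
print(ctrl.get_state()["wrist_torque"]);rel([.602,-.0127,.072],.603)
E
```

```text
[ 0.43436557  0.29409331 -0.1371109 ]
d [-0.0012  0.0001  0.0024] rv [ 0.001  -0.0026  0.0012]
```

Scaled: -0.002 m is -0.1, -0.004 m is -0.2.

Emit:
drive_effector(motion=[[-0.1,-0.065,0,0,0,0,0],[-0.2,-0.135,0,0,0,0,0],[-0.2,-0.135,0,0,0,0,0],[-0.2,-0.135,0,0,0,0,0]])

```text
time: 10.32
eef_pos: [0.6024, -0.0119, 0.0745]
tcp_rot: [0.955, 0.297, 0.008, 0.002]
contact_force: [14.2, 4.6, -2.4]
opening: 0.156
finger_force: 40.7
```

```bash
python3 - <<'E'
from h import *
print(ctrl.get_state()["wrist_torque"])
E
```

```text
[ 0.78186199 -1.62717382  0.02393323]
```

Emit:
drive_effector(motion=[[0,0,0,0,0,0.8,0],[0,0,0,0,0,1.6,0],[0,0,0,0,0,2.4,0],[0,0,0,0,0,3.2,0],[0,0,0,0,0,3.93,0],[0,0,0,0,0,3.93,0]])

```text
time: 11.08
eef_pos: [0.6021, -0.0113, 0.0744]
tcp_rot: [0.994, 0.105, 0.008, 0.0]
contact_force: [13.4, 5.5, -3.4]
opening: 0.157
finger_force: 40.7
```

```bash
cat > s.py <<'E'
from h import *
s=ctrl.get_state();T=R.from_quat(s["tcp_rot"]);x=T.as_matrix()[:,0]
print("yaw",np.arctan2(x[1],x[0]).round(4),s["eef_pos"].round(4),s["wrist_torque"].round(3),s["contact_force"].round(1))
E
python3 s.py
```

```text
yaw 0.2102 [ 0.6021 -0.0113  0.0744] [ 1.015 -1.599 -0.022] [13.4  5.5 -3.4]
```

Emit:
drive_effector(motion=[[0,0,0,0,0,0.8,0],[0,0,0,0,0,1.6,0],[0,0,0,0,0,2.4,0],[0,0,0,0,0,3.2,0],[0,0,0,0,0,3.93,0],[0,0,0,0,0,3.93,0]])

```text
time: 11.82
eef_pos: [0.6021, -0.0107, 0.0745]
tcp_rot: [0.996, -0.091, 0.007, -0.002]
contact_force: [12.9, 8.5, -3.0]
opening: 0.153
finger_force: 40.8
```

```bash
python3 s.py
```

```text
yaw -0.1827 [ 0.6021 -0.0107  0.0745] [ 1.152 -1.638  0.031] [12.9  8.5 -3. ]
```

Emit:
drive_effector(motion=[[0,0,0,0,0,0.8,0],[0,0,0,0,0,1.6,0],[0,0,0,0,0,2.4,0],[0,0,0,0,0,3.2,0],[0,0,0,0,0,3.93,0],[0,0,0,0,0,3.93,0],[0,0,0,0,0,3.93,0]])

```text
time: 12.7
eef_pos: [0.6023, -0.01, 0.0745]
tcp_rot: [0.959, -0.284, 0.007, -0.004]
contact_force: [14.1, 11.6, -3.3]
opening: 0.158
finger_force: 41.0
```

```bash
python3 s.py; python3 - <<'E'
from h import *
c=imaging.read_camera("scene");crop(c,"g3",220,150,130,100,6)
c=imaging.read_camera("top");crop(c,"t3",180,160,170,100,4)
E
```

```text
yaw -0.5752 [ 0.6023 -0.01    0.0745] [ 1.342 -1.717 -0.017] [14.1 11.6 -3.3]
```

View pics/g3.png

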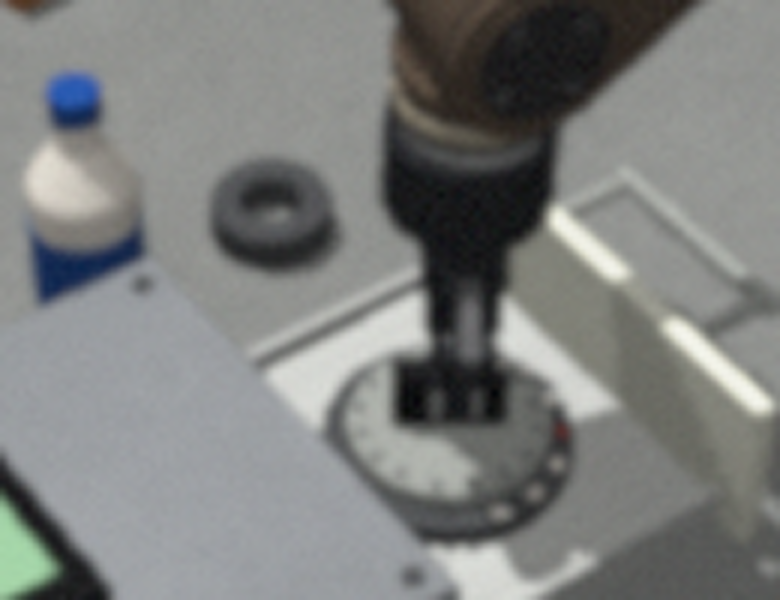

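View pics/t3.png

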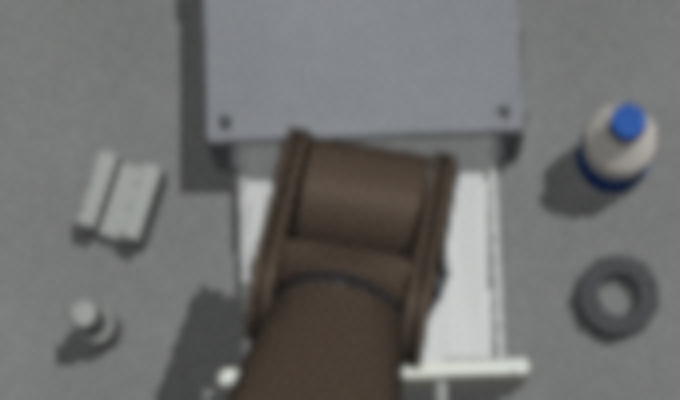

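The bar has turned 1.178 rad and its end points at the red dot at (560, 432), with about zero twist left on the wrist. It is gripped at 41 N, the tray is held against its stop with about 14 N, and the things around it haven't moved.

```bash
python3 -c "
from plant import ctrl, imaging, order
print(order.sign_off())"
```

```text
the job is handed in; nothing more can be done
None
```

I pulled the tray out to its stop, turned the dial clockwise to the third click (the red dot), and handed the job in at about 13 s with the bar still gripped; the pictures show nothing nearby disturbed.

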